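# Hold the clay lid over its pot

## Task

Find the clay lid among the things in the wooden crate, pick it up by its handle and carry it over the rack of spice jars to the clay pot. Finish still holding it there, level and centred about a finger's width above the pot's rim without touching the pot, its handle in line with the pot's two ears, so that I can check the fit before it goes down. Do not shift the pot, knock the spice jars or disturb the orange bowl.

Things in the scene. Friction and masses are not known exactly. Their poses are not given: they have to be found in the camera images.
- lid: red-brown clay pot lid, 0.3 kg, 140 mm across, 63 mm high. Origin: centre of its underside, z up. Upward from there: a foot 92 mm across, 8 mm deep; a flange 140 mm across from 8 to 15 mm; a low dome up to 26 mm in the middle; then the handle along the lid's x axis. It lies flat on its foot on the crate's floor, near either end of the crate (the steel lid at the other), turned any way.
- lid_handle (a point): middle of the clay lid's handle, 51 mm above the lid's origin, axes as the lid's. The handle is a darker straight bar along x, 72 mm long, 18 mm thick (along y), 24 mm high (39 to 63 mm above the origin), bridging two posts 16 mm long centred at x = -26 and +26 mm.
- crate: pale wooden open crate, fixed, 340 mm (its x) by 250 mm (its y), 60 mm high, walls and floor 6 mm. Origin: centre of its underside, z up. It stands left or right of the rack, the pot on the other side. The two lids lie 78 mm either way of its middle along x, about 45 mm to its -y side; a wooden spoon and a spatula lie along its +y side.
- steel_lid: another lid, not wanted: shiny steel, 124 mm across, with a round black knob 28 mm across, 46 mm high in all. Origin: centre of its underside.
- pot: red-brown round clay cooking pot, open on top, loose, 1.4 kg, 190 mm across its belly, 115 mm high, rim 146 mm across outside, opening about 118 mm at its narrowest. Two dark ears stick out on opposite sides, along its +x and -x axis, to 119 mm from the centre, 91 mm high. Origin: centre of its underside, z up. It may be turned any way.
- pot_rim (a point): centre of the pot's mouth at the level of the rim, 115 mm above the pot's origin; axes as the pot's (x through the ears).
- rack: dark wooden tray, fixed, 240 mm (its x) by 72 mm (its y), 35 mm high, standing between crate and pot with its length pointing away from the robot and holding the three spice jars. Origin: centre of its underside.
- jar0: amber glass spice jar with steel cap, loose, 48 mm across, 120 mm high, top about 125 mm above the counter, the nearest of three in the rack. Origin: centre of its underside, z up.
- jar1: clear glass spice jar with wooden cap, same size, the middle one in the rack.
- jar2: green glass spice jar with steel cap, same size, the farthest in the rack.
- bowl: orange plastic bowl, loose, 110 mm across, 50 mm high, beyond the far end of the rack. Origin: centre of its underside.
Mind the look-alikes: they are no part of the job. Leave any purple look-alike of the lid alone.

How it is judged:
By the outcome, as a careful person would: the job done as asked, in the order asked, and still so for the second after the job is handed in, while the arm keeps its last pose, push and grip.
It also fails if it takes over 53 s, if anything falls off the work surface, if the arm or the gripper's body presses on something with over 40 N, if the wrist force passes 120 N, or if a joint passes its speed limit or range.

## Robot

A 7-joint arm with a two-finger parallel gripper is mounted at the origin on the work surface. World frame = base frame: x ahead of the robot, y to its left, z up, the work surface at z = 0. Lengths are in m, angles in rad, forces in N, time in s.
With the tool pointing down it reaches from about 0.425 to 0.875 m from the base axis. Payload 9.9 kg.
Tool frame: the origin (TCP) lies at the very end of the fingers, on their centre line; the grasp point (between the pads) lies 19 mm behind it (manip.grasp_offset is the z of the grasp point in the tool frame, in m); z points along the fingers, y is the line along which they close (so a half turn about z gives the same grasp; the last joint's range is limited). The gripper opens to 85 mm and grips with 20 to 120 N. Pads are 22 mm wide; open, the fingers measure 114 mm over their backs; the gripper's body (76 mm by 85 mm) begins 54 mm behind the grasp point. The pads swing forward as they close: fully open they stand 13 mm farther back than shut.
Start: joints at [-1.255, 0.576, 0.025, 1.437, -0.015, 1.129, -0.057], TCP at [0.263, 0.622, 0.231] pointing down, gripper open.
Joint ranges: [-2.76, 2.76], [-0.34, 2.15], [-1.52, 1.57], [0.19, 2.46], [-1.09, 4.23], [0.17, 1.99], [-2.82, 2.82]. Speed limits (rad/s): [2.22, 2.22, 3.01, 3.01, 3.14, 3.14, 3.14].

## Interface

Orientations are given as a unit quaternion [w, x, y, z].
In Python, from cell import manip gives the robot as it stands. The module is installed in compiled form; this text tells all that it offers.
- The arm moves only by the tool jog_arm, never from a script. Its argument "steps" is a list of rows, each a list of 3 entries, a list of its own where there are three numbers: the shift along the tool's x, y, z in mm, then the turn about the tool's z in rad, then the opening, from 0 (shut) to 1 (fully open). In form: [[[dx, dy, dz], turn, hand], ...]. A call has 1 to 12 rows; each row is the pose to reach, as a shift and turn from the pose commanded when the call began, along the tool's axes at that moment; what a row does not reach only later rows make up. A row lasts 1/8 s, in which the tool goes at most 62.5 mm and 10.7 degrees, less where a joint would pass 70% of its speed; a pose out of reach is approached as far as the arm can. A call with a gripper value outside its range is refused whole. The fingers move at their own pace and stop on an object; "squeeze" is the grip in N (left out, the last holds). Time passes only in rows, so rows that repeat a pose let the fingers close. It gives the time, the measured TCP pose, the force, the opening and the grip force at its end, in the units of the state.
- manip.read_state(): the state, without advancing time (a new reading comes with each control period).
- manip.read_camera(name): name is "scene" or "top" or "wrist"; returns the picture (420x560x3 uint8, red, green, blue); there is no depth.
- manip.get_calibration(name): a dict with "mtx" (3x3 intrinsics, pixels), "world_to_cam" (4x4, takes a point from world to camera coordinates). Camera axes: x right, y down, z forward; pixel columns grow to the right and rows downward; lengths in m; the calibration is good to about 2 mm. A picture is of the moment at which its call begins: read the wrist's pose just before it. get_calibration takes no time and is no camera call; for the wrist camera it gives the pose at the moment of the call.
- manip.job_done(): hands the job in; it is judged then, once.
The state is a dict: "time_s": time; "joint_positions": joint angles; "qvel": joint speeds; "effort": joint torques, N m; "tool_pos": TCP position; "ee_rot": TCP orientation; "contact_force": force on the tool from outside, world axes, zero at the start; "wrist_torque": the same for the moment, N m; "width": finger opening in m; "grip_force": force on a finger pad.
Only numpy, scipy, OpenCV 4.12 (cv2) and the standard library are available. Lean on these libraries where they do the work, as an engineer would, in place of code of your own. Each camera call takes 0.05 s, during which the arm holds its last target. There are 200 camera calls.

## Working session

There is one attempt and no reset: what is moved stays moved. The work goes in short steps, Python scripts to look and compute and a tool call to move; the robot and the scene stay as the last step left them, time stands still between calls to the robot, and variables do not carry over. Pictures are saved under pics/ and viewed, at most 10 in all, crops included, and the job is handed in when it is done.

Besides the shell and the picture viewer there is one more tool, called after ">>>" as name(argument=value, ...) on one line, values as JSON. jog_arm: Moves the arm, as the interface text tells. Its arguments: {"type":"object","properties":{"steps":{"type":"array"},"squeeze":{"type":"number"}},"required":["steps"]}

```bash
mkdir -p pics; cat > h.py <<'E'
import numpy as np, cv2
from cell import manip
def snap(n,f=None):
    c=manip.get_calibration(n); im=manip.read_camera(n)
    if f: cv2.imwrite('pics/'+f,im[:,:,::-1])
    return im,c
def ray(c,u,v,z):
    M=np.array(c['mtx']);T=np.array(c['world_to_cam']);R=T[:3,:3];t=T[:3,3]
    o=-R.T@t; d=R.T@np.linalg.inv(M)@[u,v,1]
    return o+d*(z-o[2])/d[2]
def proj(c,p):
    M=np.array(c['mtx']);T=np.array(c['world_to_cam']);q=M@(T[:3,:3]@np.array(p)+T[:3,3]);return q[:2]/q[2]
E
python3 - <<'E'
from h import *
im,c=snap('top','top.png'); im2,c2=snap('scene','scene.png')
print(manip.read_state(), manip.grasp_offset)
print(c); print(c2)
E
```

```text
{'time_s': 0.1, 'joint_positions': array([-1.25484846,  0.57646619,  0.02485041,  1.43780104, -0.01502886,
        1.12902438, -0.05650246]), 'qvel': array([ 2.75025116e-04, -9.76918495e-04, -1.55774335e-03,  2.41347970e-05,
        1.50307239e-03, -9.91987040e-04,  9.04321872e-04]), 'effort': array([ 5.08199591e-03, -7.67303324e+01,  2.25771189e+00, -2.86605334e+01,
        1.59571704e-02,  8.63443682e-03,  3.51596150e-06]), 'tool_pos': array([0.26252942, 0.62141605, 0.23052486]), 'ee_rot': array([-1.24054351e-04,  1.98538162e-01,  9.80092865e-01, -7.47093442e-04]), 'contact_force': array([-0.51878419, -0.12128626,  0.67620771]), 'wrist_torque': array([0.01167061, 0.00995249, 0.06211087]), 'grip_force': 0.0, 'width': 0.08518150188409637} -0.0187
{'mtx': array([[394.34144799,   0.        , 277.77694392],
       [  0.        , 394.34144799, 213.0001785 ],
       [  0.        ,   0.        ,   1.        ]]), 'world_to_cam': array([[ 0.06790114, -0.99769101, -0.00144532, -0.15575567],
       [-0.97333326, -0.0659251 , -0.21971855,  0.50499512],
       [ 0.21911594,  0.01632591, -0.97556223,  1.08696965],
       [ 0.        ,  0.        ,  0.        ,  1.        ]])}
{'mtx': array([[413.74774504,   0.        , 281.13400505],
       [  0.        , 413.74774504, 211.55798879],
       [  0.        ,   0.        ,   1.        ]]), 'world_to_cam': array([[ 0.68830769,  0.72535118,  0.00990896, -0.27284461],
       [ 0.52272172, -0.48646269, -0.70008289, -0.27287948],
       [-0.50298561,  0.48705207, -0.71399282,  1.51747551],
       [ 0.        ,  0.        ,  0.        ,  1.        ]])}
```

View pics/top.png

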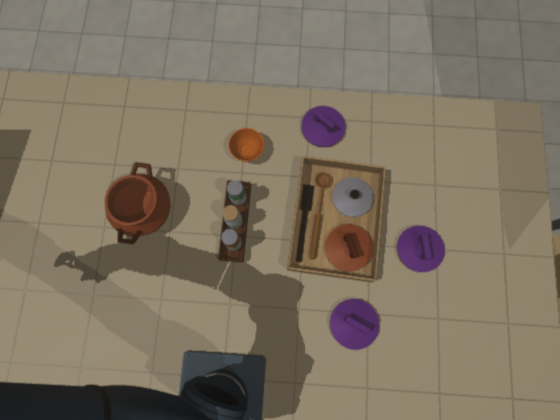

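View pics/scene.png

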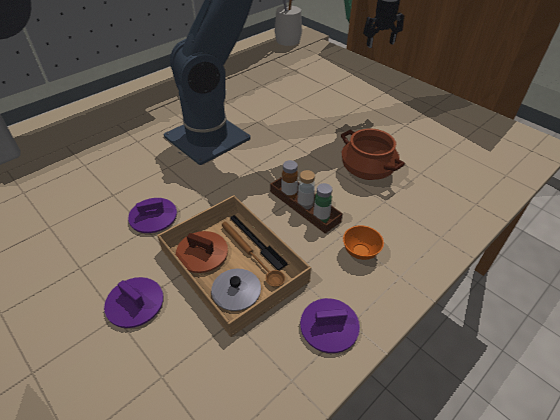

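Could be taken for the lid, by pixel in the top view:
- red-brown lid in the crate, (349,246)
- steel lid with a black knob, (353,196)
- purple look-alikes, (323,126), (421,248) and (355,324)
- the pot itself, also clay, (134,200)

I choose the red-brown one in the crate, with a dark bar handle. Next is a check with one close crop and rough positions.

```bash
cat > m.py <<'E'
from h import *
def clay(im):
    h=cv2.cvtColor(im,cv2.COLOR_RGB2HSV)
    return (((h[:,:,0]<12)|(h[:,:,0]>174))&(h[:,:,1]>120)&(h[:,:,2]>25)).astype(np.uint8)*255
E
python3 - <<'E'
from m import *
im=cv2.imread('pics/top.png')[:,:,::-1].copy(); c=manip.get_calibration('top')
a=cv2.resize(im[215:285,310:390],None,fx=5,fy=5,interpolation=cv2.INTER_CUBIC)
b=cv2.resize(im[155:250,95:180],None,fx=4.6,fy=4.6,interpolation=cv2.INTER_CUBIC)
H=max(a.shape[0],b.shape[0]); f=lambda x:np.pad(x,((0,H-x.shape[0]),(0,0),(0,0)))
cv2.imwrite('pics/crop.png',np.hstack([f(a),f(b)])[:,:,::-1])
n,l,s,ce=cv2.connectedComponentsWithStats(clay(im))
for i in range(1,n):
    if s[i,4]>80: print(s[i],ce[i], [ray(c,*ce[i],z).round(3) for z in (.02,.115)])
for uv,z in [((353,245),.069),((349,246),.02),((131,196),.115),((238,186),.12),((230,238),.12),((247,145),.03),((141,168),.091),((128,237),.091)]: print(uv,z,ray(c,*uv,z).round(3))
E
```

```text
[230 129  30  31 270] [239.5037037  142.84074074] [array([0.738, 0.014, 0.02 ]), array([0.699, 0.001, 0.115])]
[ 105  163   65   80 3344] [136.69407895 204.03110048] [array([0.521, 0.305, 0.02 ]), array([0.5  , 0.268, 0.115])]
[ 326  224   47   48 1747] [348.86548369 247.18488838] [array([ 0.434, -0.336,  0.02 ]), array([ 0.42 , -0.32 ,  0.115])]
(353, 245) 0.069 [ 0.434 -0.339  0.069]
(349, 246) 0.02 [ 0.438 -0.336  0.02 ]
(131, 196) 0.115 [0.522 0.287 0.115]
(238, 186) 0.12 [ 0.569 -0.007  0.12 ]
(230, 238) 0.12 [0.422 0.001 0.12 ]
(247, 145) 0.03 [ 0.728 -0.011  0.03 ]
(141, 168) 0.091 [0.613 0.281 0.091]
(128, 237) 0.091 [0.41  0.288 0.091]
```

View pics/crop.png

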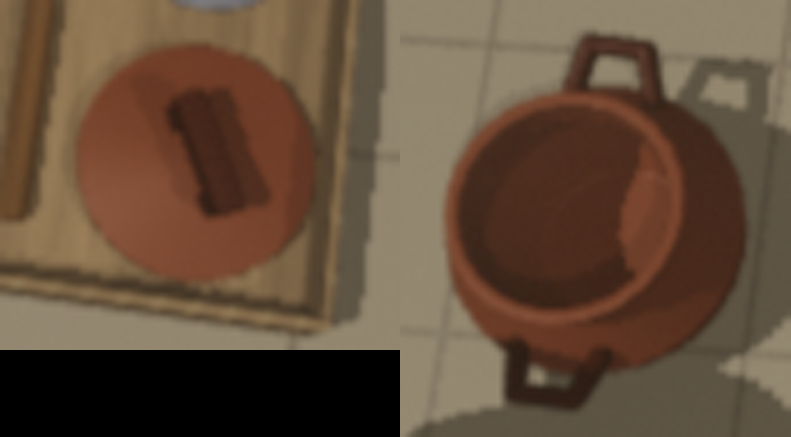

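The crop confirms it: a clay disc with a dark bar handle, running from about (347,237) to (354,255) in the top view. The pot rim centre is near (131,200), with ears at (142,164) and (126,242). I'll go over the pot first for a wrist look on the way.

>>> jog_arm(steps=[[[-50,-30,-20],0.15,1],[[-100,-60,-60],0.3,1],[[-150,-90,-90],0.45,1],[[-200,-120,-120],0.6,1],[[-250,-150,-130],0.75,1],[[-300,-180,-130],0.9,1],[[-357,-212,-130],1.05,1],[[-357,-212,-130],1.2,1],[[-357,-212,-130],1.2,1],[[-357,-212,-130],1.2,1]])

```text
time_s: 1.35
tool_pos: [0.5082, 0.2888, 0.3609]
ee_rot: [-0.0, 0.715, 0.699, -0.0]
contact_force: [-0.8, 0.1, 0.3]
width: 0.0854
grip_force: 0.0
```

```bash
python3 - <<'E'
from m import *
im,c=snap('wrist','w1.png'); t,ct=snap('top','t1.png')
np.save('w1.npy',np.array(c['world_to_cam']));s=manip.read_state();print(s['time_s'],s['tool_pos'],s['ee_rot'],s['joint_positions'])
print(c)
E
```

```text
1.45 [0.50827857 0.2888276  0.36109764] [-2.76518537e-04  7.15752468e-01  6.98354002e-01 -1.26820726e-04] [-0.85881635  0.37432984  0.4009704   1.47307015 -0.14816661  1.32449241
 -0.47116117]
{'mtx': array([[300.13892702,   0.        , 271.89279356],
       [  0.        , 300.13892702, 210.01291072],
       [  0.        ,   0.        ,   1.        ]]), 'world_to_cam': array([[ 0.99974394, -0.02258053, -0.00147282, -0.50084164],
       [-0.02109483, -0.95356277,  0.30045475,  0.20775644],
       [-0.00818886, -0.30034675, -0.95379493,  0.59457692],
       [ 0.        ,  0.        ,  0.        ,  1.        ]])}
```

View pics/w1.png

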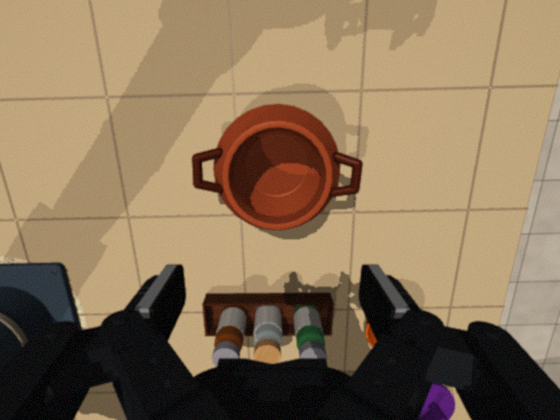

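The wrist view shows the pot. Its rim spans columns 216–339 and rows 118–229, and the ear ends are at about (194,170) and (360,177). The jars are clear below. Next I measure the pot.

```bash
python3 - <<'E'
from m import *
im=cv2.imread('pics/w1.png')[:,:,::-1].copy(); c=manip.get_calibration('wrist'); c['world_to_cam']=np.load('w1.npy')
m=clay(im); n,l,s,ce=cv2.connectedComponentsWithStats(m); i=1+np.argmax(s[1:,4]*(ce[1:,1]<280)); print(s[i])
P=l==i
ys,xs=np.where(P)
L=ys[xs<xs.min()+5].mean(),xs.min(); R=ys[xs>xs.max()-5].mean(),xs.max(); print(L,R)
# bottom rim edge is silhouette: outer rim, lower half points -> plane z=.115
el,er=ray(c,L[1],L[0],.085),ray(c,R[1],R[0],.085); d=er-el; print('ears',el,er,(el+er)/2,np.hypot(*d[:2]),np.degrees(np.arctan2(d[1],d[0])))
pts=[]
for u in range(235,322,3):
    v=ys[xs==u].max(); pts.append(ray(c,u,v,.113)[:2])
pts=np.array(pts); A=np.c_[2*pts,np.ones(len(pts))]; q=np.linalg.lstsq(A,(pts**2).sum(1),rcond=None)[0]; print('free',q[:2],np.sqrt(q[2]+q[0]**2+q[1]**2))
from scipy.optimize import least_squares as ls
print('fixed',ls(lambda p:np.hypot(*(pts-p).T)-.073,q[:2]).x)
# top view
t=cv2.imread('pics/top.png')[:,:,::-1].copy(); ct=manip.get_calibration('top')
p=[ray(ct,u,v,.115)[:2] for u,v in [(95+(445-400)/4.6,155+212/4.6),(95+(686-400)/4.6,155+205/4.6)]]; print('top rim l/r',p,np.mean(p,0))
print('pot->', [ray(ct,95+(x-400)/4.6,155+y/4.6,.115)[:2] for x,y in [(565,92),(560,325)]])
print('lid handle',[ray(ct,310+x/5,215+y/5,.069)[:2] for x,y in [(190,95),(225,210)]])
E
```

```text
[  193   104   169   127 13534]
(np.float64(169.84967320261438), np.int64(193)) (np.float64(172.62727272727273), np.int64(361))
ears [0.39690133 0.29504535 0.085     ] [0.63300896 0.28583877 0.085     ] [0.51495514 0.29044206 0.085     ] 0.23628706125116117 -2.23301176888245
free [0.5136216  0.29450727] 0.08041961901395975
fixed [0.5135892  0.28627352]
top rim l/r [array([0.50250973, 0.35751651]), array([0.51661731, 0.21345671])] [0.50956352 0.28548661]
pot-> [array([0.58238888, 0.29679641]), array([0.43858565, 0.27810087])]
lid handle [array([ 0.4641263 , -0.32383394]), array([ 0.400339  , -0.34522055])]
```

>>> jog_arm(steps=[[[-50,0,0],0,1],[[-100,0,0],0,1],[[-160,0,0],0,1],[[-220,0,0],0.1,1],[[-280,0,0],0.3,1],[[-340,0,0],0.45,1],[[-400,-20,0],0.6,1],[[-460,-40,0],0.75,1],[[-520,-60,0],0.9,1],[[-560,-70,40],1.05,1],[[-560,-70,80],1.2,1],[[-560,-70,80],1.2,1]])

```text
time_s: 2.95
tool_pos: [0.422, -0.2687, 0.2794]
ee_rot: [-0.001, 0.985, 0.171, -0.002]
contact_force: [0.9, 0.2, 0.4]
width: 0.0855
grip_force: 0.0
```

```bash
python3 - <<'E'
from m import *
im,c=snap('wrist','w2.png'); np.save('w2.npy',np.array(c['world_to_cam']));s=manip.read_state();print(s['time_s'],s['tool_pos'],s['ee_rot'],s['joint_positions'])
b=cv2.imread('pics/w1.png')[95:240,185:370]; b=cv2.resize(b,None,fx=4,fy=4,interpolation=cv2.INTER_CUBIC); cv2.imwrite('pics/potcrop.png',b)
E
```

```text
3.0 [ 0.42300786 -0.26923098  0.28118154] [-5.50607024e-04  9.84984658e-01  1.72638626e-01 -9.08252528e-04] [-0.11716355  0.36283984  0.83506977  1.82350784 -0.30060329  1.08975905
 -0.39644253]
```

View pics/w2.png

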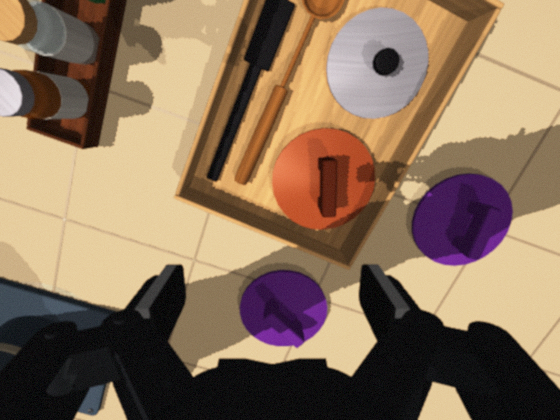

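View pics/potcrop.png

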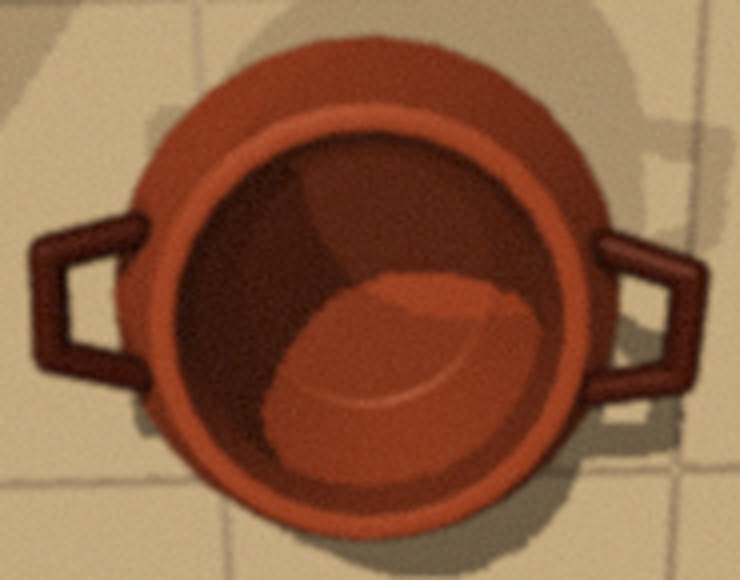

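Wrist view: the clay lid disc is centred near (324,178) with its dark handle at about (328,187), ends near rows 157 and 216. Pot crop: the rim outline spans 150–590 by 103–538 in crop pixels, with ear bars centred at (52,305) and (688,325).

```bash
python3 - <<'E'
from m import *
im=cv2.imread('pics/w2.png')[:,:,::-1].copy(); c=manip.get_calibration('wrist'); T=c['world_to_cam']; c['world_to_cam']=np.load('w1.npy')
f=lambda x,y,z:ray(c,185+x/4,95+y/4,z)[:2]
for z in (.112,): 
  E=[f(150,315,z),f(590,315,z),f(370,103,z),f(370,538,z)]; print('rim',np.round(E,4),(E[0][0]+E[1][0])/2,(E[2][1]+E[3][1])/2)
l,r=f(52,305,.087),f(688,325,.087); d=r-l; print('ears',l,r,(l+r)/2,np.hypot(*d),np.degrees(np.arctan2(d[1],d[0])))
c['world_to_cam']=np.load('w2.npy')
R=c['world_to_cam'];print('cam',-R[:3,:3].T@R[:3,3])
m=clay(im); n,lb,s,ce=cv2.connectedComponentsWithStats(m); i=lb[195,300]; print(s[i])
cs,_=cv2.findContours((lb==i).astype(np.uint8),cv2.RETR_EXTERNAL,cv2.CHAIN_APPROX_NONE); h=cv2.convexHull(max(cs,key=len))[:,0]
P=np.array([ray(c,u,v,.0205)[:2] for u,v in h]); (x,y),rad=cv2.minEnclosingCircle((P*1000).astype(np.float32)); print('disc',x,y,rad)
q=np.linalg.lstsq(np.c_[2*P,np.ones(len(P))],(P**2).sum(1),rcond=None)[0]; print('lsq',q[:2],np.sqrt(q[2]+q[0]**2+q[1]**2))
V=cv2.cvtColor(im,cv2.COLOR_RGB2HSV)[:,:,2]; print(V[150:225:6,310:350:3])
cx,cy=q[0],q[1]
for a in (14,18,22):
  a=np.radians(a); print(np.degrees(a),[proj(c,[cx+k*.036*np.cos(a),cy+k*.036*np.sin(a),.069]).round(1) for k in (-1,0,1)])
E
```

```text
rim [[0.4426 0.2935]
 [0.5876 0.2903]
 [0.5163 0.3589]
 [0.5138 0.2132]] 0.5151059162309501 0.2860801765806872
ears [0.40424196 0.29325641] [0.62714334 0.28119621] [0.51569265 0.28722631] 0.22322739685573922 -3.0969980213983144
cam [ 0.49482769 -0.24334463  0.42213575]
[ 272  128  104  102 8236]
disc 435.94781494140625 -337.41845703125 71.06838989257812
lsq [ 0.4361309  -0.33719651] 0.07026293640228051
[[181 176 178 174 173 172 193 196 188 187 182 186 184 183]
 [181 180 178 160 155 131 105 109 124 113 120 113 116 146]
 [187 183 176  53  61  91  88  92  85  90 107 109 107 149]
 [189 182 175  61  64  91  94  97  90  95 107 111 106 166]
 [190 182 179 137  66  90  95  94  90  92 112 108 115 181]
 [197 181 178 140  62  99  96  94  95  93 110 111 114 180]
 [183 178 173 133  71  94  94  92  92  95 108 109 115 182]
 [172 164 161 130  69  96  97  92  91  96 112 111 137 184]
 [192 166 159  45  73 100  95  98  83 109 118 109 115 183]
 [193 198 176  46  72  95  91  96  84 112 115 115 117 175]
 [194 193 193 141  72  95  98  95  81 190 185 189 188 186]
 [197 195 192 193 136 105 108 112 125 192 189 174 137  89]
 [193 196 195 193 191 191 192 173 121 111 112 103  85  94]]
14.0 [array([325. , 217.7]), array([329.6, 189.7]), array([334.5, 159.9])]
18.0 [array([327.1, 217.8]), array([329.6, 189.7]), array([332.4, 159.8])]
22.0 [array([329.1, 217.8]), array([329.6, 189.7]), array([330.3, 159.8])]
```

>>> jog_arm(steps=[[[-5,35,20],0,1],[[-11,68,60],0,1],[[-11,68,100],0,1],[[-11,68,140],0,1],[[-11,68,165],0,1],[[-11,68,190],0,1],[[-11,68,210],0,1],[[-11,68,225],0,1],[[-11,68,235],0,1],[[-11,68,243],0,1],[[-11,68,243],0,1],[[-11,68,243],0,1]])

```text
time_s: 4.5
tool_pos: [0.4354, -0.3382, 0.0387]
ee_rot: [0.0, 0.985, 0.17, 0.0]
contact_force: [0.3, 0.6, -0.1]
width: 0.0855
grip_force: 0.0
```

```bash
python3 - <<'E'
from m import *
im,c=snap('wrist','w3.png'); s=manip.read_state();print(s['time_s'],s['tool_pos'],s['ee_rot'],s['contact_force'],s['joint_positions'])
E
```

```text
4.55 [ 0.43545894 -0.33820015  0.03874655] [2.60482028e-04 9.85426489e-01 1.70101471e-01 2.35907587e-04] [-0.6443886   0.5107178   0.16305496] [ 0.23248439  0.71896196  0.54726395  1.98264308 -0.63634159  0.61467777
 -0.02369677]
```

View pics/w3.png

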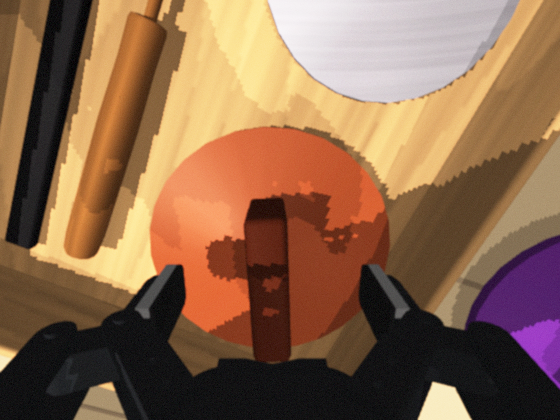

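The handle, at about (268,280), sits between the open pads at columns 165 and 380. Closing.

>>> jog_arm(steps=[[[0,0,0],0,0.5],[[0,0,0],0,0.2],[[0,0,0],0,0],[[0,0,0],0,0],[[0,0,0],0,0],[[0,0,0],0,0],[[0,0,0],0,0],[[0,0,0],0,0]], squeeze=70)

```text
time_s: 5.55
tool_pos: [0.4353, -0.3379, 0.0385]
ee_rot: [-0.0, 0.985, 0.17, 0.0]
contact_force: [-0.2, 1.3, 5.7]
width: 0.0166
grip_force: 69.4
```

>>> jog_arm(steps=[[[0,0,-5],0,0],[[0,0,-15],0,0],[[0,0,-35],0,0],[[0,0,-60],0,0],[[0,0,-90],0,0],[[0,0,-120],0,0],[[0,0,-150],0,0],[[0,0,-180],0,0],[[0,0,-200],0,0],[[0,0,-210],0,0],[[0,0,-210],0,0]])

```text
time_s: 6.92
tool_pos: [0.4353, -0.338, 0.2486]
ee_rot: [0.0, 0.985, 0.17, 0.0]
contact_force: [-0.1, -0.1, -3.5]
width: 0.0172
grip_force: 68.6
```

```bash
python3 - <<'E'
from m import *
im,c=snap('wrist','w4.png'); np.save('w4.npy',np.array(c['world_to_cam'])); s=manip.read_state();print(s['time_s'],s['tool_pos'],s['ee_rot'],s['contact_force'],s['wrist_torque'],s['width'],s['joint_positions'])
im,c=snap('scene','s4.png')
a=cv2.imread('pics/w4.png')[100:,:];b=cv2.imread('pics/s4.png')[100:420,100:400]
cv2.imwrite('pics/v4.png',np.hstack([a[:320,140:420],b]))
E
```

```text
6.975 [ 0.43511102 -0.33766011  0.24794372] [-2.12898071e-04  9.85425499e-01  1.70107393e-01 -1.24209593e-04] [-0.59486727  1.25863762 -3.64913239] [-0.01369216 -0.03424015 -0.00472646] 0.01715702883628302 [ 0.06074552  0.47650635  0.7919521   1.76169068 -0.38248194  1.06498069
 -0.24250183]
```

View pics/v4.png

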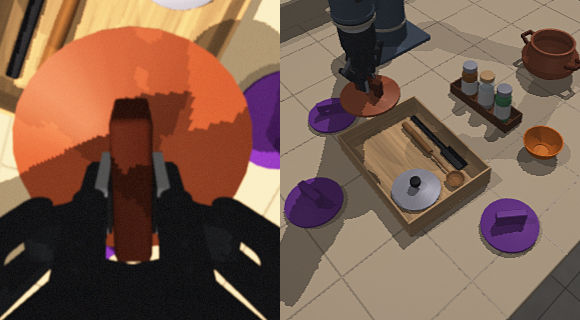

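Lid held level: the disc top (row 126) and handle end (row 200) match the pre-grip view, centred at column 272. I now measure its offset along the tool's x and plan the carry.

```bash
python3 - <<'E'
from m import *
im=cv2.imread('pics/w4.png')[:,:,::-1].copy(); c=manip.get_calibration('wrist'); c['world_to_cam']=np.load('w4.npy')
m=clay(im); n,l,s,ce=cv2.connectedComponentsWithStats(m); i=l[150,260]; print(s[i])
z=.2483-.0325+.0145
ys,xs=np.where(l==i); P=[]
for u in range(165,382,4):
    v=ys[xs==u].min(); P.append(ray(c,u,v,z)[:2])
P=np.array(P)
from scipy.optimize import least_squares as ls
r=ls(lambda p:np.hypot(*(P-p).T)-.07,[.435,-.338],loss='soft_l1',f_scale=.001); ctr=r.x
q=np.linalg.lstsq(np.c_[2*P,np.ones(len(P))],(P**2).sum(1),rcond=None)[0]
print('lid',ctr,'free',q[:2],np.sqrt(q[2]+q[:2]@q[:2]),'res',np.abs(r.fun).mean())
tx=np.array([.9421,.3353]);ty=np.array([.3353,-.9421]);d=ctr-[.4353,-.338];print('off tool',d@tx,d@ty)
E
```

```text
[  153   127   239   236 35139]
lid [ 0.43610319 -0.33810238] free [ 0.4359923  -0.33813666] 0.07010862481180569 res 0.0001968308556762835
off tool 0.0007223575158480656 0.00036576198451506245
```

>>> jog_arm(steps=[[[8,-16,0],0,0],[[24,-48,0],0,0],[[44,-88,0],0,0],[[64,-128,0],0,0],[[84,-168,0],0,0],[[104,-208,0],0,0],[[124,-248,0],0,0],[[144,-288,0],0,0],[[164,-328,0],0,0],[[184,-368,0],0,0],[[204,-408,0],0,0],[[220,-430,0],0,0]])

```text
time_s: 8.52
tool_pos: [0.498, 0.1433, 0.2473]
ee_rot: [0.0, 0.985, 0.171, -0.001]
contact_force: [0.2, -0.3, -2.5]
width: 0.017
grip_force: 68.5
```

>>> jog_arm(steps=[[[10,-20,0],0.05,0],[[20,-45,0],0.1,0],[[30,-70,0],0.17,0],[[42,-95,0],0.24,0],[[54,-115,0],0.31,0],[[63,-132,0],0.39,0],[[63,-132,0],0.39,0],[[63,-132,0],0.39,0]])

```text
time_s: 9.52
tool_pos: [0.5136, 0.285, 0.248]
ee_rot: [0.001, 1.0, -0.024, -0.0]
contact_force: [-0.6, -0.2, -3.1]
width: 0.0172
grip_force: 68.5
```

```bash
python3 - <<'E'
from m import *
im,c=snap('wrist','w5.png'); np.save('w5.npy',np.array(c['world_to_cam'])); s=manip.read_state();print(s['time_s'],s['tool_pos'],s['ee_rot'],s['contact_force'],s['width'],s['joint_positions'])
im,ct=snap('top','t5.png')
a=cv2.imread('pics/w5.png')[:,100:450];b=cv2.resize(cv2.imread('pics/t5.png')[140:260,70:190],(420,420),interpolation=cv2.INTER_CUBIC)
cv2.imwrite('pics/v5.png',np.hstack([a,b]))
E
```

```text
9.575 [0.5136921  0.28488888 0.24819379] [ 3.97358154e-04  9.99702731e-01 -2.43779296e-02 -9.51899778e-05] [ 0.50155243 -0.96195255 -2.71676112] 0.016863242652560347 [-1.13230219  0.58054152  0.92055207  1.67155606 -0.49945721  1.14371388
 -1.69669312]
```

View pics/v5.png

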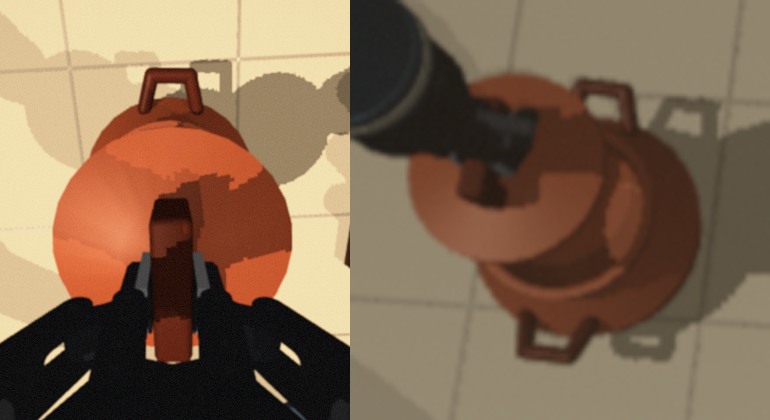

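The far ear's bar at wrist pixel (271,75) lines up with the handle (about 271), and the lid is above the pot. One check of the ear position, then lower.

```bash
python3 - <<'E'
from m import *
c=manip.get_calibration('wrist'); c['world_to_cam']=np.load('w5.npy')
e=ray(c,271.5,75.5,.087); print(e, 'lateral from TCP line', (e-[.5137,.2849,0])[:2]@[np.sin(np.radians(2.8)),np.cos(np.radians(2.8))])
t=manip.get_calibration('top')
f=lambda x,y,z:ray(t,70+(x-350)/3.5,140+y/3.5,z)[:2]
print('ears top', f(604,93,.087), f(548,350,.087), 'mid',(f(604,93,.087)+f(548,350,.087))/2)
E
```

```text
[0.62538592 0.2794779  0.087     ] lateral from TCP line 4.020174382049391e-05
ears top [0.61849702 0.27836459] [0.40238553 0.29199211] mid [0.51044127 0.28517835]
```

>>> jog_arm(steps=[[[-1,-1,10],0,0],[[-1,-1,25],0,0],[[-1,-1,40],0,0],[[-1,-1,53],0,0],[[-1,-1,64],0,0],[[-1,-1,73],0,0],[[-1,-1,80],0,0],[[-1,-1,85],0,0],[[-1,-1,85],0,0],[[-1,-1,85],0,0],[[-1,-1,85],0,0]])

```text
time_s: 11.0
tool_pos: [0.5128, 0.2875, 0.1636]
ee_rot: [-0.0, 1.0, -0.024, 0.0]
contact_force: [0.5, -0.2, -2.9]
width: 0.0169
grip_force: 68.5
```

```bash
python3 - <<'E'
from m import *
im,c=snap('wrist','w6.png'); s=manip.read_state();print(s['time_s'],s['tool_pos'],s['ee_rot'],s['contact_force'],s['width'])
im,_=snap('scene','s6.png'); im,_=snap('top','t6.png')
a=cv2.imread('pics/w6.png')[:,130:410];b=cv2.resize(cv2.imread('pics/s6.png')[80:220,250:420],(510,420),interpolation=cv2.INTER_CUBIC)
cv2.imwrite('pics/v6.png',np.hstack([a,b]))
E
```

```text
11.05 [0.51270931 0.28748552 0.1635591 ] [-1.41571369e-04  9.99709944e-01 -2.40827068e-02  1.74123098e-04] [-0.79351018 -0.0459247  -2.79186116] 0.017100177772275314
```

View pics/v6.png

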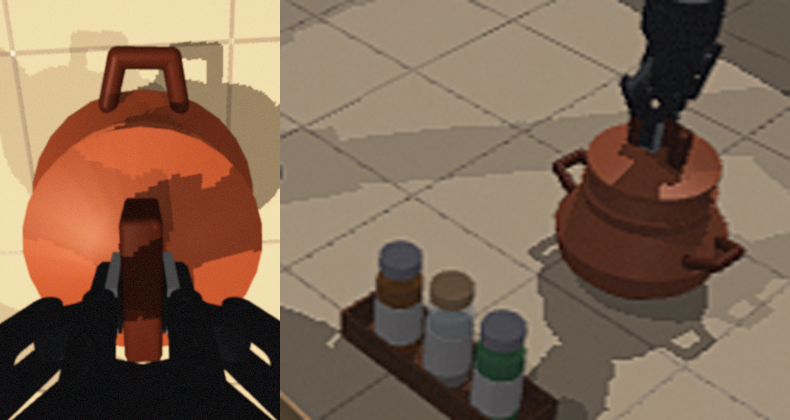

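```bash
python3 - <<'E'
from m import *
c=manip.get_calibration('wrist')
im=cv2.imread('pics/w6.png')[:,:,::-1].copy(); h=cv2.cvtColor(im,cv2.COLOR_RGB2HSV)
e=((h[:,:,2]<150)&clay(im).astype(bool))
for r in range(44,64,3):
    x=np.where(e[r,200:340])[0]+200
    if len(x): print(r,x.min(),x.max(),ray(c,(x.min()+x.max())/2,r,.087).round(4))
for col in (260,274,288): 
    y=np.where(e[30:75,col])[0]+30; print(col,y.min(),y.max(),ray(c,col,y.min(),.087).round(4),ray(c,col,y.max(),.087).round(4))
# bowl, jars unchanged in top view?
a=cv2.imread('pics/top.png').astype(int);b=cv2.imread('pics/t6.png').astype(int)
for n,(x,y,w,k) in dict(bowl=(228,128,38,34),rack=(217,178,36,86)).items(): print(n,np.abs(a-b)[y:y+k,x:x+w].mean())
E
```

```text
47 244 304 [0.6317 0.2802 0.087 ]
50 240 307 [0.63   0.2806 0.087 ]
53 239 309 [0.6282 0.2803 0.087 ]
56 238 310 [0.6264 0.2804 0.087 ]
59 237 310 [0.6246 0.2808 0.087 ]
62 237 311 [0.6228 0.2806 0.087 ]
260 47 68 [0.6321 0.2893 0.087 ] [0.6196 0.2901 0.087 ]
274 47 68 [0.6317 0.2802 0.087 ] [0.6192 0.2807 0.087 ]
288 47 68 [0.6313 0.271  0.087 ] [0.6187 0.2714 0.087 ]
bowl 1.1973684210526316
rack 17.17872523686477
```

>>> jog_arm(steps=[[[0,1,0],0,0],[[0,1,0],0,0],[[0,1,0],0,0],[[0,1,0],0,0],[[0,1,0],0,0],[[0,1,0],0,0]])

```text
time_s: 11.9
tool_pos: [0.5125, 0.2864, 0.1633]
ee_rot: [0.0, 1.0, -0.024, 0.0]
contact_force: [-0.0, 0.6, -2.9]
width: 0.0169
grip_force: 68.5
```

```bash
python3 -c "
from cell import manip
s=manip.read_state();print(s['tool_pos'],s['qvel'].round(3));print(manip.job_done())"
```

```text
[0.51254534 0.28642884 0.16329516] [-0.     0.     0.    -0.    -0.001 -0.001 -0.001]
the job is handed in; nothing more can be done
None
```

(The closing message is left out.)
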